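# Set the coffee grinder three clicks from its stop

### The arm

A 6-joint arm with a two-finger parallel gripper is mounted at the origin on a cart in front of the work surface, level with it; the furniture and walls round the work are solid. World frame = base frame: x ahead of the robot, y to its left, z up, the work surface at z = 0. Lengths are in m, angles in rad, forces in N, time in s.
With the tool pointing down it reaches from about 0.35 to 0.975 m from the base axis. Payload 4.9 kg.
Tool frame: the origin (TCP) lies between the finger pads; the fingertips stand 14 mm ahead of it and the grasp point (between the pads) lies 5 mm behind it; z points along the fingers, y is the direction in which the jaws open and shut (so a half turn about z gives the same grasp; the last joint's range is limited). The gripper opens to 85 mm and grips with 20 to 120 N. Pads are 22 mm wide; open, the fingers measure 114 mm over their backs; the gripper's body (76 mm by 85 mm) begins 54 mm behind the grasp point. The pads swing forward as they close: fully open they stand 13 mm farther back than shut.
Start: joints at [1.149, 0.053, 1.613, -0, 1.476, -0.119], TCP at [0.186, 0.597, 0.245] pointing down, gripper open.
Joint ranges: [-3.01, 3.01], [-1.01, 2.22], [0.06, 2.58], [-1.02, 4.17], [0.09, 2.62], [-3.14, 3.14]. Speed limits (rad/s): [2.57, 2.57, 3.14, 3.14, 3.14, 3.14].

### API

Orientations are given as a 3x3 rotation matrix whose columns are the frame's x, y, z axes.
In Python, from cell import get_obs, snapshot, finish_job, cut_out, tip_of gives the robot as it stands. The module is installed in compiled form; this text tells all that it offers.
- The arm moves only by the tool move_arm, never from a script. Its argument "targets" is a list of rows, each an object with "gripper": the opening, from -1 (shut) to 1 (fully open); "dp": the shift along the tool's x, y, z in mm, a list of three; "spin": the turn about the tool's z in degrees. In form: [{"gripper": gripper, "dp": [tx, ty, tz], "spin": spin}, ...]. A call has 1 to 12 rows; each row is the pose to reach, as a shift and turn from the pose measured when the call began, along the tool's axes at that moment; what a row does not reach only later rows make up. A row lasts 1/10 s, in which the tool goes at most 50 mm and 8.59 degrees, less where a joint would pass 70% of its speed; a pose out of reach is approached as far as the arm can. A call with a gripper value outside its range is refused whole. The fingers move at their own pace and stop on an object; "newtons" is the grip in N (left out, the last holds). Time passes only in rows, so rows that repeat a pose let the fingers close. It gives the time, the measured TCP pose, the force and the opening at its end, in the units of the state.
- get_obs(): the state, without advancing time (a new reading comes with each control period).
- snapshot(name): name is "scene" or "top"; returns a dict with "image" (420x560x3 uint8, red, green, blue), "z_map" (420x560 float32, m along the optical axis (not along the pixel's ray), 0 where there is no reading), "vfov" (degrees; the focal length in pixels is half the picture's height over the tangent of half this angle, whatever the lens; pixels are square), "cx", "cy" (the principal point, pixels), "R" (3x3) and "t" (3): a world point X has camera coordinates R X + t. Camera axes: x right, y down, z forward; pixel columns grow to the right and rows downward; lengths in m; the calibration is good to about 2 mm. A picture is of the moment at which its call begins.
- finish_job(): hands the job in, once; it reports no verdict.
Trained networks look in the newest picture that a camera, given by its name, has taken for a name from the list of things; names that differ only in an ending like _2 or _b are one class to them, and where a whole thing is asked for, a point or a joint stands for the part that bears it (a point fixed in the world has none). Each returns a list of dicts, best first, with "conf" (0 to 1); they miss things now and then, are a little off and sometimes report something else, mostly with a low value. They report only what shows in the picture. A call takes as long as a camera call. They do not tell look-alikes from the thing itself.
- cut_out(camera, label): "region" (420x560 bool, what is visible of it) and "box" ([left, top, width, height] as shares, 0 to 1, of the picture: columns of its width, rows of its height, round what is visible of it).
- tip_of(camera, label): "position" ([row, column] as shares, 0 to 1, of the picture: columns of its width, rows of its height: a listed point, or the origin of a listed thing).
The state is a dict: "time": time; "joint_pos": joint angles; "joint_vel": joint speeds; "joint_torque": joint torques, N m; "position": TCP position; "orientation": TCP orientation; "force": force on the tool from outside, world axes, zero at the start; "ft_torque": the same for the moment, N m; "finger_gap": finger opening in m.
Only numpy, scipy, OpenCV 4.12 (cv2) and the standard library are available. Lean on these libraries where they do the work, as an engineer would, in place of code of your own. Each camera call takes 0.05 s, during which the arm holds its last target.

### The job

Set the coffee grinder on the counter: its dial only turns while it is held pressed down, so press it down gently, turn it clockwise (seen from above) back to its stop, then count three clicks anticlockwise and let go, so that the dial springs up in the third click. Never force it, neither against the stop nor while it is locked, and leave the mug, the honey jar and the spoon where they are.

Things in the scene. Friction and masses are not known exactly. Their poses are not given: they have to be found in the camera images.
- grinder: round steel coffee grinder fixed to the counter, 132 mm wide at the foot; origin at the centre of its underside, z up, -x to its front with a small black drawer. A dial on top turns about its z axis: an aluminium disc 92 mm wide in a black ring 120 mm wide. The disc's top lies 102 to 130 mm above the counter, otherwise each time (worn burrs) and not measured: find it by touch.
- dial (a joint): dial angle, rad, grows anticlockwise from above. 0: click nearest the clockwise stop; one click is 0.419 (24 degrees), each a sprung notch (about 0.2 N m to pass); it starts in click 1, 2 or 3. From -0.02 on a springy stop pushes back with 4 N m/rad; past -0.2 it is forced. At 0 the bar's pointer end points to the grinder's -x, at the thick white mark; thin marks show the next clicks.
- dial_axis (a point): fixed point of the grinder on the dial's axis, 116 mm above the counter (the mid value of the disc's height, not its present one). Grip bar across the disc's centre: 66 mm long, 14 mm thick, 24 mm high above the disc. At rest a tooth locks the dial; pressed down 7 mm it is free, at 8.5 mm it meets a stiff end. A spring resists: 3 N at first, 8 N at the end. Press with 9 to 14 N; 18 N is too much.
- seat (a joint): how far, m, the stiff end under the pressed dial is squashed: 0 until the dial is 8.5 mm down, then 6 N per mm on top of the 8 N; over 0.0015 (about 18 N down on the dial) is too hard. The reading is too noisy to steer by: use the force.
- lock (a joint): twist, rad, of the hidden lock ring that holds the dial while it is not pressed down: 0 when unloaded, 8 N m/rad either way; over 0.1 either way (0.8 N m on the dial) is forcing it. It does not feel the dial when that is pressed down far enough.
- mug_mid (a point): centre of a pink and cream mug, 90 mm wide, 105 mm high, standing behind the grinder; a bystander
- honey_mid (a point): centre of a glass honey jar with a dark lid, 65 mm wide, 86 mm high, standing to the left of the grinder; a bystander
- spoon_mid (a point): centre of a steel tablespoon, 191 mm long, lying in front of the grinder; a bystander
There are look-alikes about, which are no part of the job. Several things have the shape of the grinder; the one meant has the colours described above.

How it is judged:
By the outcome, as a careful person would: the job done as asked, in the order asked, and still so for the second after the job is handed in, with the robot touching nothing.
It also fails if it takes over 67 s, if anything falls off the work surface, if the arm or the gripper's body presses on something with over 40 N, if the wrist force passes 120 N, or if a joint passes its speed limit or range.

## Working session

There is one attempt and no reset: what is moved stays moved. The work goes in short steps, Python scripts to look and compute and a tool call to move; the robot and the scene stay as the last step left them, time stands still between calls to the robot, and variables do not carry over. Pictures are saved under pics/ and viewed, and the job is handed in when it is done.

Besides the shell and the picture viewer there is one more tool, called by a JSON object that holds its "method" and its "body", one argument or row to a line. move_arm: Moves the arm, as the interface text tells. Its arguments: {"type":"object","properties":{"targets":{"type":"array"},"newtons":{"type":"number"}},"required":["targets"]}

```bash
mkdir -p pics; python3 - <<'E'
from cell import *
import cv2,numpy as np,pickle
o=get_obs();print(o)
for n in["scene","top"]:
    s=snapshot(n);cv2.imwrite(f"pics/{n}0.png",s["image"][:,:,::-1]);pickle.dump(s,open(n+".pkl","wb"))
    print(n,s["vfov"],s["cx"],s["cy"],s["R"],s["t"])
    for l in["dial_axis","grinder","mug_mid","honey_mid","spoon_mid"]:
        for d in tip_of(n,l): print(l,round(d["conf"],2),np.array(d["position"])*[420,560])
E
```

```text
{'time': 0.0, 'joint_pos': array([ 1.14899705e+00,  5.33598472e-02,  1.61423881e+00, -2.23828972e-05,
        1.47597956e+00, -1.18970849e-01]), 'joint_vel': array([ 0.0001768 ,  0.00058728, -0.00104541, -0.00118084,  0.00106463,
       -0.00013474]), 'joint_torque': array([-1.49341635e-03, -3.93672073e+01, -3.70180321e+01, -7.07467279e-05,
        6.90075583e-03,  7.53090518e-06]), 'position': array([0.18614243, 0.59604354, 0.24409409]), 'orientation': array([[-9.54497364e-01,  2.98218299e-01, -7.92567652e-04],
       [ 2.98219275e-01,  9.54495652e-01, -1.82066329e-03],
       [ 2.13547269e-04, -1.97417726e-03, -9.99998029e-01]]), 'force': array([0.42454807, 0.26632154, 0.62500341]), 'ft_torque': array([0.00285301, 0.03163386, 0.03923756]), 'finger_gap': 0.08540318234603281}
scene 45.32360660260338 277.83591230376635 209.6900923636099 [[-0.88271831 -0.46969409  0.01399436]
 [-0.34693822  0.63135299 -0.6935613 ]
 [ 0.31692626 -0.61707443 -0.72026168]] [0.50133227 0.22964126 0.79972493]
dial_axis 0.97 [184.296 285.096]
dial_axis 0.92 [155.106 385.392]
dial_axis 0.88 [276.108 337.12 ]
grinder 0.94 [229.32  280.224]
grinder 0.91 [201.012 374.696]
mug_mid 0.85 [184.086 203.784]
honey_mid 0.66 [312.984 214.704]
spoon_mid 0.78 [258.594 375.088]
top 44.25877416017514 280.329008006057 207.20722192330183 [[ 0.006665   -0.99962933 -0.02639667]
 [-0.9863033  -0.00222101 -0.16492683]
 [ 0.16480707  0.02713436 -0.98595251]] [0.06211909 0.53470216 1.11678882]
dial_axis 0.89 [192.99  308.392]
dial_axis 0.65 [254.688 385.616]
dial_axis 0.6 [267.414 242.984]
grinder 0.81 [260.316 374.976]
grinder 0.66 [204.204 306.88 ]
grinder 0.65 [270.984 251.888]
mug_mid 0.73 [127.302 307.608]
honey_mid 0.9 [197.484 200.704]
spoon_mid 0.87 [281.82  311.976]
```

View pics/scene0.png

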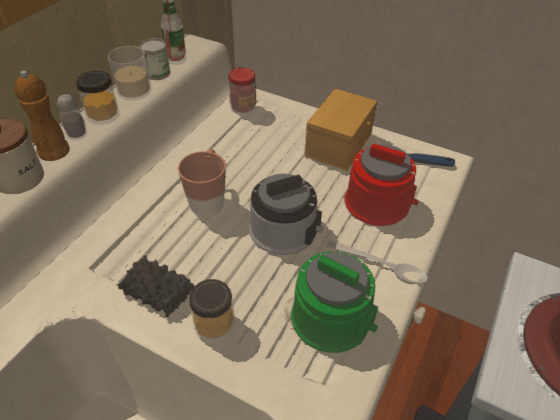

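View pics/top0.png

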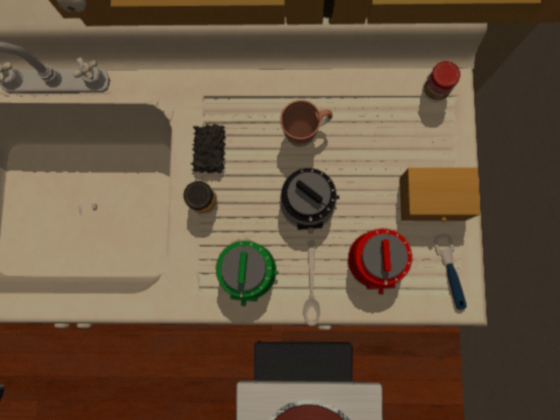

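The steel/black grinder is at about (285,200) in the scene picture and (308,196) in the top one, with its drawer at (310,224) in the top picture. The red and green ones are look-alikes. Next I'll zoom in and localise it.

```bash
cat > h.py <<'E'
import numpy as np,pickle,cv2
def ray(s,u,v):
    f=210/np.tan(np.radians(s["vfov"]/2)); d=np.array([(u-s["cx"])/f,(v-s["cy"])/f,1]);return s["R"].T@d, -s["R"].T@s["t"]
def atz(s,u,v,z):
    d,c=ray(s,u,v);return c+d*(z-c[2])/d[2]
def atd(s,u,v):
    d,c=ray(s,u,v);return c+d*s["z_map"][int(round(v)),int(round(u))]
def proj(s,X):
    f=210/np.tan(np.radians(s["vfov"]/2)); c=s["R"]@X+s["t"];return f*c[0]/c[2]+s["cx"],f*c[1]/c[2]+s["cy"]
def cloud(s):
    f=210/np.tan(np.radians(s["vfov"]/2));v,u=np.mgrid[:420,:560]
    z=s["z_map"];P=np.stack([(u-s["cx"])/f*z,(v-s["cy"])/f*z,z],-1)
    W=(P-s["t"])@s["R"]; W[z==0]=np.nan;return W
E
python3 - <<'E'
from h import *
t=pickle.load(open("top.pkl","rb"));s=pickle.load(open("scene.pkl","rb"))
print(atz(t,308.4,193,.116),atz(s,285.1,184.3,.116))
# triangulate
d1,c1=ray(t,308.4,193);d2,c2=ray(s,285.1,184.3)
k=np.linalg.lstsq(np.stack([d1,-d2],1),c2-c1,rcond=None)[0];print(c1+d1*k[0],c2+d2*k[1])
for q,(u,v),n in[(t,(308,193),"t"),(s,(285,184),"s")]:
    W=cloud(q);sub=W[v-40:v+50,u-45:u+45].reshape(-1,3);sub=sub[~np.isnan(sub[:,0])]
    print(n,np.histogram(sub[:,2],bins=np.arange(-.01,.17,.006)))
    cv2.imwrite(f"pics/c{n}.png",cv2.resize(q["image"][v-45:v+50,u-50:u+50,::-1],None,fx=6,fy=6,interpolation=cv2.INTER_CUBIC))
    for l,p in[("mug",(307.6,127.3) if n=="t" else (203.8,184)),("honey",(200.7,197.5) if n=="t" else (214.7,313)),("spoon",(312,281.8) if n=="t" else(375,258.6))]: print(l,atz(q,*p,{"mug":.05,"honey":.043,"spoon":.005}[l]))
E
```

```text
[0.55322979 0.00329488 0.116     ] [ 0.55626625 -0.00208423  0.116     ]
[0.55206623 0.00345911 0.12194684] [0.55335977 0.00384029 0.1221894 ]
t (array([ 598, 3214, 1421,   80,   18,   21,   17,   30,   39,   25,   84,
         24,   22,   14,   47,  100,  638,  245,  370,  814,   26,   13,
         95,  117,    0,    0,    0,    0,    0,    0]), array([-0.01 , -0.004,  0.002,  0.008,  0.014,  0.02 ,  0.026,  0.032,
        0.038,  0.044,  0.05 ,  0.056,  0.062,  0.068,  0.074,  0.08 ,
        0.086,  0.092,  0.098,  0.104,  0.11 ,  0.116,  0.122,  0.128,
        0.134,  0.14 ,  0.146,  0.152,  0.158,  0.164,  0.17 ]))
mug [0.71985907 0.00295564 0.05      ]
honey [0.55673625 0.24563095 0.043     ]
spoon [ 0.36958418 -0.00746524  0.005     ]
s (array([ 202, 3073,  675,   69,   73,   71,   75,  114,  110,  115,  213,
        140,  151,  140,  208,  175,  836,   91,  729,  386,   84,   82,
        199,   49,    0,    0,    0,    0,    0,    0]), array([-0.01 , -0.004,  0.002,  0.008,  0.014,  0.02 ,  0.026,  0.032,
        0.038,  0.044,  0.05 ,  0.056,  0.062,  0.068,  0.074,  0.08 ,
        0.086,  0.092,  0.098,  0.104,  0.11 ,  0.116,  0.122,  0.128,
        0.134,  0.14 ,  0.146,  0.152,  0.158,  0.164,  0.17 ]))
mug [0.72749818 0.01108408 0.05      ]
honey [0.55132411 0.24436192 0.043     ]
spoon [ 0.37255445 -0.01160087  0.005     ]
```

```bash
ls pics
```

```text
cs.png
ct.png
scene0.png
top0.png
```

View pics/ct.png

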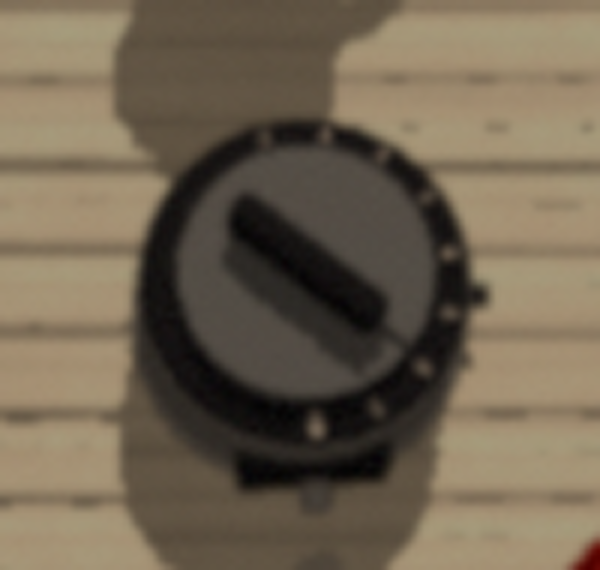

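View pics/cs.png

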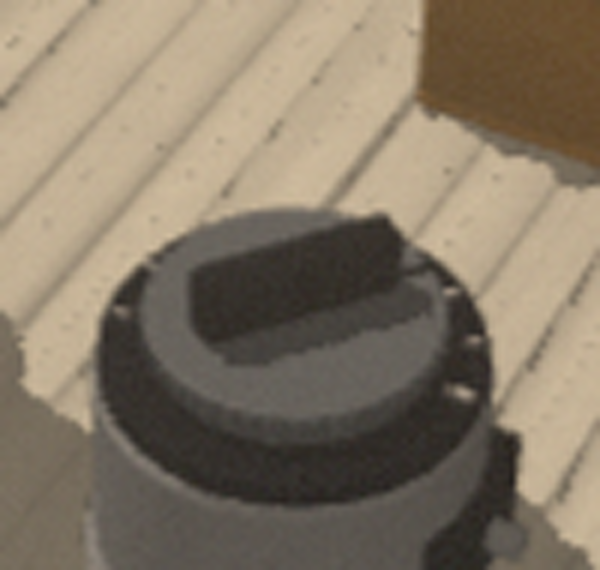

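```bash
python3 - <<'E'
from h import *
for n,(u,v) in[("top",(308,193)),("scene",(285,184))]:
    q=pickle.load(open(n+".pkl","rb"));W=cloud(q)
    sub=W[v-45:v+55,u-50:u+50].reshape(-1,3);sub=sub[~np.isnan(sub[:,0])]
    sub=sub[np.hypot(sub[:,0]-.553,sub[:,1]-.003)<.085]
    def circ(P):
        A=np.c_[2*P[:,:2],np.ones(len(P))];x=np.linalg.lstsq(A,(P[:,:2]**2).sum(1),rcond=None)[0];return x[:2],np.sqrt(x[2]+x[0]**2+x[1]**2)
    for lo,hi in((.084,.098),(.099,.113),(.118,.14)):
        P=sub[(sub[:,2]>lo)&(sub[:,2]<hi)]
        c=(P[:,:2].min(0)+P[:,:2].max(0))/2
        h=cv2.minAreaRect((P[:,:2]*1000).astype(np.float32)); (cc,r)=cv2.minEnclosingCircle((P[:,:2]*1000).astype(np.float32))
        print(n,lo,len(P),"med z",np.median(P[:,2]),"rect",h,"circ",cc,r,"mean",P.mean(0))
        if lo>.11:
            X=P[:,:2]-P[:,:2].mean(0);w,V=np.linalg.eigh(X.T@X);print("bar dir",np.degrees(np.arctan2(V[1,1],V[0,1])))
E
```

```text
top 0.084 912 med z 0.09065662201405586 rect ((555.2060546875, 2.3830642700195312), (119.06548309326172, 118.9276123046875), 22.714523315429688) circ (554.492919921875, 2.4598593711853027) 60.62434387207031 mean [0.54959646 0.00315662 0.09057378]
top 0.099 1202 med z 0.10502197378661068 rect ((555.3487548828125, 2.6012039184570312), (91.59355926513672, 91.00231170654297), 29.847475051879883) circ (556.0259399414062, 2.448185682296753) 46.87075424194336 mean [0.55408884 0.00245805 0.10504004]
top 0.118 220 med z 0.12823559888504912 rect ((555.3365478515625, 1.9886913299560547), (65.36664581298828, 14.747456550598145), 52.40441131591797) circ (554.8616943359375, 2.3543033599853516) 32.75896453857422 mean [0.55432666 0.00243557 0.12790537]
bar dir 52.25607055533437
scene 0.084 976 med z 0.08953933798670441 rect ((554.2615966796875, 7.303123474121094), (118.5965805053711, 107.56466674804688), 26.41008186340332) circ (558.041748046875, 2.3288474082946777) 60.9489860534668 mean [0.5453074  0.02648831 0.0896935 ]
scene 0.099 1130 med z 0.10363175651967316 rect ((557.9835205078125, 1.8837318420410156), (90.69300842285156, 91.6816635131836), 81.96033477783203) circ (556.6006469726562, -0.29808810353279114) 48.38574981689453 mean [0.55318833 0.00954483 0.1039357 ]
scene 0.118 299 med z 0.1264055716159437 rect ((557.5806274414062, 1.8847923278808594), (65.1666488647461, 16.211044311523438), 49.427677154541016) circ (556.39599609375, 2.9560234546661377) 32.63502883911133 mean [0.55687256 0.00415751 0.1252845 ]
bar dir 51.16847610483814
```

Pointer is about 48° anticlockwise of the thick mark, so the dial is in click 2. The axis is near (0.5555, 0.002), the bar direction about 52°, and depth puts the disc's top near 0.105. Next I'll work out the approach move.

```bash
cat > go.py <<'E'
import sys,numpy as np
from cell import get_obs
def st():
    o=get_obs();R=np.array(o["orientation"]);p=np.array(o["position"])
    print("t",o["time"],"p",p.round(4),"yawx",np.degrees(np.arctan2(R[1,0],R[0,0])).round(2),"tilt",R[:,2].round(4),"F",o["force"].round(2),"T",o["ft_torque"].round(3),"gap",round(o["finger_gap"],4),"q",np.round(o["joint_pos"],3))
    return o,R,p
if __name__=="__main__":
    o,R,p=st()
    if len(sys.argv)>1:
        x,y,z,yaw=map(float,sys.argv[1:])
        d=R.T@(np.array([x,y,z])-p)*1000
        s=(np.degrees(np.arctan2(R[1,0],R[0,0]))-yaw+180)%360-180
        print("dp",d.round(1),"spin",s.round(2))
E
python3 go.py 0.5555 0.0022 0.2 52
python3 - <<'E'
from h import *
t=pickle.load(open("top.pkl","rb"))
c=np.array([.5555,.0022])
for n,p,z in[("thick",(316,427),.092),("m1",(376,408),.092),("m2",(425,367),.092),("m3",(448,312),.092),("ptr",(400,345),.105)]:
    X=atz(t,258+p[0]/6,148+p[1]/6,z)[:2]-c;print(n,np.degrees(np.arctan2(X[1],X[0]))%360,np.hypot(*X))
E
```

```text
t 0.6 p [0.1864 0.5966 0.2453] yawx 162.65 tilt [-0.  0. -1.] F [-0.47  0.49 -0.79] T [-0.021  0.051 -0.023] gap 0.0855 q [ 1.149  0.053  1.613  0.     1.476 -0.119]
dp [-529.6 -457.2   45.3] spin 110.65
thick 184.48530311784356 0.054949279432296876
m1 208.30420282246877 0.05434787025627452
m2 232.80490429231992 0.054485386129596226
m3 256.0457225121641 0.05340715572765378
ptr 231.15390893493975 0.04332369857875033
```

{"method": "move_arm", "body": {
  "targets": [
    {"gripper": 0, "dp": [-530, -457, 45], "spin": 110.5},
    {"gripper": 0, "dp": [-530, -457, 45], "spin": 110.5},
    {"gripper": 0, "dp": [-530, -457, 45], "spin": 110.5},
    {"gripper": 0, "dp": [-530, -457, 45], "spin": 110.5},
    {"gripper": 0, "dp": [-530, -457, 45], "spin": 110.5},
    {"gripper": 0, "dp": [-530, -457, 45], "spin": 110.5},
    {"gripper": 0, "dp": [-530, -457, 45], "spin": 110.5},
    {"gripper": 0, "dp": [-530, -457, 45], "spin": 110.5},
    {"gripper": 0, "dp": [-530, -457, 45], "spin": 110.5},
    {"gripper": 0, "dp": [-530, -457, 45], "spin": 110.5},
    {"gripper": 0, "dp": [-530, -457, 45], "spin": 110.5},
    {"gripper": 0, "dp": [-530, -457, 45], "spin": 110.5}
  ],
  "newtons": 30
}}

```text
time: 1.8
position: [0.5035, 0.0861, 0.2071]
orientation: [[0.513, 0.858, 0.001], [0.858, -0.513, 0.0], [0.001, 0.001, -1.0]]
force: [1.5, 0.9, 0.0]
finger_gap: 0.0428
```

```bash
python3 go.py 0.5555 0.0022 0.18 52.3
```

```text
t 1.8 p [0.5035 0.0861 0.2071] yawx 59.15 tilt [ 1.2e-03  3.0e-04 -1.0e+00] F [1.51 0.91 0.03] T [ 0.005 -0.043  0.015] gap 0.0428 q [ 0.024 -0.199  1.916  0.     1.424  0.562]
dp [-45.4  87.7  27.2] spin 6.85
```

{"method": "move_arm", "body": {
  "targets": [
    {"gripper": 0, "dp": [-45.4, 87.7, 27], "spin": 6.9},
    {"gripper": 0, "dp": [-45.4, 87.7, 27], "spin": 6.9},
    {"gripper": 0, "dp": [-45.4, 87.7, 27], "spin": 6.9},
    {"gripper": 0, "dp": [-45.4, 87.7, 27], "spin": 6.9},
    {"gripper": 0, "dp": [-45.4, 87.7, 27], "spin": 6.9},
    {"gripper": 0, "dp": [-45.4, 87.7, 27], "spin": 6.9}
  ]
}}

```text
time: 2.4
position: [0.5553, 0.0034, 0.1809]
orientation: [[0.611, 0.792, 0.002], [0.792, -0.611, 0.0], [0.002, 0.002, -1.0]]
force: [-0.2, 0.1, 0.2]
finger_gap: 0.0427
```

```bash
python3 go.py 0.5555 0.0022 0.13 52.3; python3 - <<'E'
from cell import *
import cv2
for n in["scene","top"]:
    s=snapshot(n);i=s["image"][100:270,200:400] if n=="top" else s["image"][90:270,180:390]
    cv2.imwrite(f"pics/{n}1.png",cv2.resize(i[:,:,::-1],None,fx=3,fy=3,interpolation=cv2.INTER_CUBIC))
E
```

```text
t 2.4 p [0.5553 0.0034 0.1809] yawx 52.35 tilt [ 2.2e-03  4.0e-04 -1.0e+00] F [-0.16  0.06  0.2 ] T [-0.007 -0.001  0.006] gap 0.0427 q [-1.280e-01 -6.600e-02  1.841e+00  1.000e-03  1.365e+00  5.290e-01]
dp [-0.9  0.8 50.9] spin 0.05
```

View pics/scene1.png

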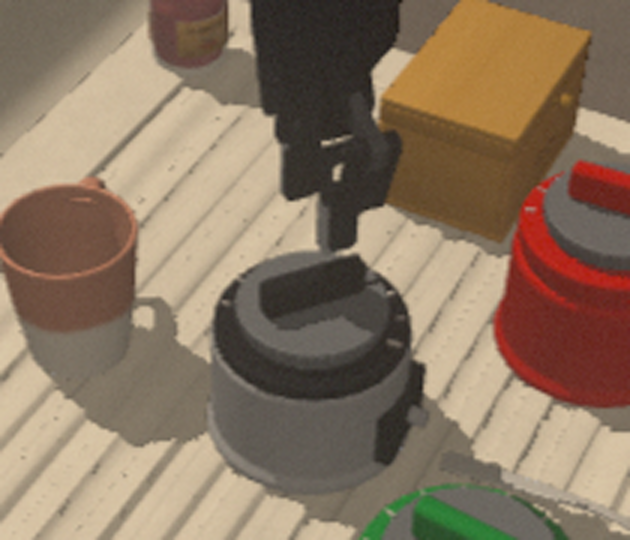

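View pics/top1.png

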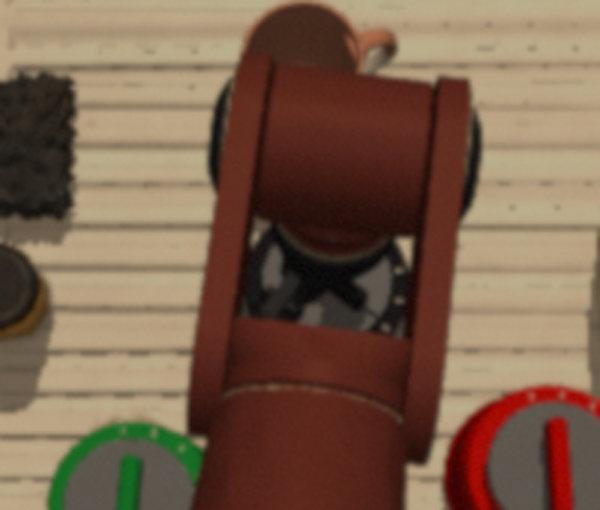

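Fingers straddle the bar (gripper axis over the dial centre in both views). Descending.

{"method": "move_arm", "body": {
  "targets": [
    {"gripper": -0.2, "dp": [-0.5, 0.8, 20], "spin": 0},
    {"gripper": -0.2, "dp": [-0.5, 0.8, 40], "spin": 0},
    {"gripper": -0.2, "dp": [-0.5, 0.8, 46], "spin": 0},
    {"gripper": -0.2, "dp": [-0.5, 0.8, 50], "spin": 0},
    {"gripper": -0.2, "dp": [-0.5, 0.8, 50], "spin": 0}
  ]
}}

```text
time: 3.0
position: [0.5558, 0.0028, 0.1311]
orientation: [[0.61, 0.792, 0.003], [0.792, -0.61, 0.0], [0.002, 0.002, -1.0]]
force: [0.2, -0.2, -0.1]
finger_gap: 0.0339
```

```bash
python3 go.py 0.5555 0.0022 0.126 52.3
```

```text
t 3.0 p [0.5558 0.0028 0.1311] yawx 52.39 tilt [ 2.5e-03  2.0e-04 -1.0e+00] F [ 0.19 -0.21 -0.1 ] T [ 0.048  0.025 -0.014] gap 0.0339 q [-1.290e-01 -1.400e-02  1.878e+00  1.000e-03  1.275e+00  5.270e-01]
dp [-0.7  0.1  5.1] spin 0.09
```

{"method": "move_arm", "body": {
  "targets": [
    {"gripper": -0.4, "dp": [-0.3, 0.2, 4], "spin": 0},
    {"gripper": -0.6, "dp": [-0.3, 0.2, 4], "spin": 0},
    {"gripper": -0.8, "dp": [-0.3, 0.2, 4], "spin": 0},
    {"gripper": -1, "dp": [-0.3, 0.2, 4], "spin": 0},
    {"gripper": -1, "dp": [-0.3, 0.2, 4], "spin": 0},
    {"gripper": -1, "dp": [-0.3, 0.2, 4], "spin": 0}
  ],
  "newtons": 30
}}

```text
time: 3.6
position: [0.5566, 0.002, 0.1278]
orientation: [[0.61, 0.792, 0.005], [0.792, -0.61, -0.001], [0.002, 0.004, -1.0]]
force: [3.3, -3.2, -0.4]
finger_gap: 0.0133
```

```bash
python3 go.py 0.5555 0.0022 0.126 52.3
```

```text
t 3.6 p [0.5566 0.002  0.1278] yawx 52.38 tilt [ 4.7e-03 -7.0e-04 -1.0e+00] F [ 3.28 -3.23 -0.35] T [-0.51  -0.652 -0.065] gap 0.0133 q [-0.13  -0.01   1.88  -0.     1.267  0.527]
dp [-0.5 -1.   1.8] spin 0.08
```

{"method": "move_arm", "body": {
  "targets": [
    {"gripper": -1, "dp": [0, 0.5, 0], "spin": 0},
    {"gripper": -1, "dp": [0, 0.5, 1], "spin": 0},
    {"gripper": -1, "dp": [0, 0.5, 2], "spin": 0},
    {"gripper": -1, "dp": [0, 0.5, 2], "spin": 0}
  ]
}}

```text
time: 4.0
position: [0.557, 0.0019, 0.1262]
orientation: [[0.61, 0.792, 0.005], [0.792, -0.61, -0.0], [0.002, 0.004, -1.0]]
force: [-0.1, -1.7, 3.9]
finger_gap: 0.0132
```

```bash
python3 go.py 0.5555 0.0022 0.126 52.3
```

```text
t 4.0 p [0.557  0.0019 0.1262] yawx 52.38 tilt [ 4.6e-03 -5.0e-04 -1.0e+00] F [-0.14 -1.66  3.91] T [-0.092  0.115 -0.042] gap 0.0132 q [-0.13  -0.007  1.88   0.     1.264  0.526]
dp [-0.6 -1.4  0.2] spin 0.08
```

{"method": "move_arm", "body": {
  "targets": [
    {"gripper": -1, "dp": [0, 0, 1], "spin": 0},
    {"gripper": -1, "dp": [0, 0, 2], "spin": 0},
    {"gripper": -1, "dp": [0, 0, 3], "spin": 0},
    {"gripper": -1, "dp": [0, 0, 3], "spin": 0}
  ]
}}

```text
time: 4.4
position: [0.5571, 0.0019, 0.1236]
orientation: [[0.61, 0.792, 0.005], [0.792, -0.61, -0.001], [0.002, 0.004, -1.0]]
force: [-0.2, -1.1, 5.2]
finger_gap: 0.0129
```

```bash
python3 go.py 0.5555 0.0022 0.126 52.3
```

```text
t 4.4 p [0.5571 0.0019 0.1236] yawx 52.38 tilt [ 4.5e-03 -5.0e-04 -1.0e+00] F [-0.19 -1.13  5.2 ] T [-0.143  0.305 -0.114] gap 0.0129 q [-0.13  -0.004  1.881  0.     1.26   0.526]
dp [-0.7 -1.4 -2.4] spin 0.08
```

{"method": "move_arm", "body": {
  "targets": [
    {"gripper": -1, "dp": [0, 0, 1], "spin": 0},
    {"gripper": -1, "dp": [0, 0, 2], "spin": 0},
    {"gripper": -1, "dp": [0, 0, 3], "spin": 0},
    {"gripper": -1, "dp": [0, 0, 3], "spin": 0}
  ]
}}

```text
time: 4.8
position: [0.5571, 0.0019, 0.1213]
orientation: [[0.61, 0.792, 0.004], [0.792, -0.61, -0.001], [0.002, 0.004, -1.0]]
force: [-2.2, -0.3, 7.4]
finger_gap: 0.0132
```

```bash
python3 go.py 0.5555 0.0022 0.126 52.3
```

```text
t 4.8 p [0.5571 0.0019 0.1213] yawx 52.39 tilt [ 4.3e-03 -6.0e-04 -1.0e+00] F [-2.23 -0.29  7.39] T [-0.109  0.47  -0.065] gap 0.0132 q [-1.300e-01 -1.000e-03  1.883e+00 -0.000e+00  1.256e+00  5.260e-01]
dp [-0.7 -1.5 -4.7] spin 0.09
```

{"method": "move_arm", "body": {
  "targets": [
    {"gripper": -1, "dp": [0, 0, 1], "spin": 0},
    {"gripper": -1, "dp": [0, 0, 2], "spin": 0},
    {"gripper": -1, "dp": [0, 0, 2], "spin": 0}
  ]
}}

```text
time: 5.1
position: [0.5572, 0.0019, 0.1203]
orientation: [[0.61, 0.792, 0.004], [0.792, -0.61, -0.001], [0.002, 0.004, -1.0]]
force: [-1.9, -0.4, 8.3]
finger_gap: 0.0128
```

```bash
python3 go.py 0.5555 0.0022 0.126 52.3
```

```text
t 5.1 p [0.5572 0.0019 0.1203] yawx 52.4 tilt [ 4.1e-03 -6.0e-04 -1.0e+00] F [-1.88 -0.39  8.27] T [-0.16   0.504 -0.074] gap 0.0128 q [-0.13   0.     1.883 -0.     1.254  0.526]
dp [-0.8 -1.5 -5.7] spin 0.1
```

{"method": "move_arm", "body": {
  "targets": [
    {"gripper": -1, "dp": [0, 0, 1], "spin": 0},
    {"gripper": -1, "dp": [0, 0, 1.7], "spin": 0},
    {"gripper": -1, "dp": [0, 0, 1.7], "spin": 0}
  ]
}}

```text
time: 5.4
position: [0.5572, 0.0019, 0.1197]
orientation: [[0.61, 0.792, 0.004], [0.792, -0.61, -0.001], [0.002, 0.003, -1.0]]
force: [-2.0, -1.5, 8.7]
finger_gap: 0.0128
```

```bash
python3 go.py 0.5555 0.0022 0.126 52.3
```

```text
t 5.4 p [0.5572 0.0019 0.1197] yawx 52.4 tilt [ 3.8e-03 -7.0e-04 -1.0e+00] F [-2.03 -1.49  8.69] T [-0.129  0.519 -0.126] gap 0.0128 q [-0.13   0.002  1.883 -0.     1.253  0.526]
dp [-0.8 -1.5 -6.4] spin 0.1
```

{"method": "move_arm", "body": {
  "targets": [
    {"gripper": -1, "dp": [0, 0, 1.2], "spin": 0},
    {"gripper": -1, "dp": [0, 0, 1.8], "spin": 0},
    {"gripper": -1, "dp": [0, 0, 1.8], "spin": 0}
  ]
}}

```text
time: 5.7
position: [0.5573, 0.0019, 0.1191]
orientation: [[0.61, 0.792, 0.003], [0.792, -0.61, -0.001], [0.001, 0.003, -1.0]]
force: [-4.3, -1.2, 9.8]
finger_gap: 0.0135
```

```bash
python3 go.py 0.5555 0.0022 0.126 52.3
```

```text
t 5.7 p [0.5573 0.0019 0.1191] yawx 52.41 tilt [ 3.3e-03 -8.0e-04 -1.0e+00] F [-4.31 -1.17  9.77] T [-0.101  0.701 -0.044] gap 0.0135 q [-0.13   0.003  1.883 -0.     1.253  0.526]
dp [-0.8 -1.6 -6.9] spin 0.11
```

{"method": "move_arm", "body": {
  "targets": [
    {"gripper": -1, "dp": [-0.3, -0.3, 1.2], "spin": 0},
    {"gripper": -1, "dp": [-0.3, -0.3, 1.8], "spin": 0},
    {"gripper": -1, "dp": [-0.3, -0.3, 1.8], "spin": 0}
  ]
}}

```text
time: 6.0
position: [0.5572, 0.0019, 0.1188]
orientation: [[0.61, 0.792, 0.004], [0.792, -0.61, -0.001], [0.002, 0.003, -1.0]]
force: [-2.2, -1.1, 10.4]
finger_gap: 0.0131
```

```bash
python3 go.py 0.5555 0.0022 0.126 52.3
```

```text
t 6.0 p [0.5572 0.0019 0.1188] yawx 52.42 tilt [ 3.7e-03 -8.0e-04 -1.0e+00] F [-2.25 -1.1  10.38] T [-0.055  0.54  -0.07 ] gap 0.0131 q [-0.13   0.002  1.884 -0.     1.252  0.526]
dp [-0.8 -1.5 -7.2] spin 0.12
```

{"method": "move_arm", "body": {
  "targets": [
    {"gripper": -1, "dp": [0, 0, 1.7], "spin": 0},
    {"gripper": -1, "dp": [0, 0, 1.7], "spin": 1.5},
    {"gripper": -1, "dp": [0, 0, 1.7], "spin": 3},
    {"gripper": -1, "dp": [0, 0, 1.7], "spin": 3}
  ]
}}

```text
time: 6.4
position: [0.5575, 0.002, 0.1186]
orientation: [[0.65, 0.76, 0.004], [0.76, -0.65, -0.001], [0.002, 0.004, -1.0]]
force: [-2.5, -0.8, 9.7]
finger_gap: 0.0128
```

```bash
python3 go.py 0.5555 0.0022 0.126 52.3
```

```text
t 6.4 p [0.5575 0.002  0.1186] yawx 49.44 tilt [ 0.0041 -0.001  -1.    ] F [-2.46 -0.85  9.74] T [-0.163  0.597  0.171] gap 0.0128 q [-0.13   0.003  1.883 -0.     1.251  0.578]
dp [-1.1 -1.6 -7.4] spin -2.86
```

{"method": "move_arm", "body": {
  "targets": [
    {"gripper": -1, "dp": [0, 0, 2.1], "spin": 0},
    {"gripper": -1, "dp": [0, 0, 2.1], "spin": 0},
    {"gripper": -1, "dp": [0, 0, 2.1], "spin": 0}
  ]
}}

```text
time: 6.7
position: [0.5576, 0.002, 0.1182]
orientation: [[0.649, 0.76, 0.004], [0.76, -0.649, -0.001], [0.001, 0.004, -1.0]]
force: [-4.3, 0.8, 11.6]
finger_gap: 0.013
```

```bash
python3 go.py 0.5555 0.0022 0.126 52.3
```

```text
t 6.7 p [0.5576 0.002  0.1182] yawx 49.5 tilt [ 0.0038 -0.0013 -1.    ] F [-4.32  0.76 11.58] T [-0.152  0.836  0.145] gap 0.013 q [-1.290e-01  4.000e-03  1.883e+00 -1.000e-03  1.251e+00  5.780e-01]
dp [-1.2 -1.7 -7.8] spin -2.8
```

{"method": "move_arm", "body": {
  "targets": [
    {"gripper": -1, "dp": [-0.2, -0.3, 1.6], "spin": 2},
    {"gripper": -1, "dp": [-0.2, -0.3, 1.6], "spin": 4},
    {"gripper": -1, "dp": [-0.2, -0.3, 1.6], "spin": 4}
  ]
}}

```text
time: 7.0
position: [0.5576, 0.002, 0.1184]
orientation: [[0.701, 0.713, 0.004], [0.713, -0.701, -0.002], [0.002, 0.004, -1.0]]
force: [-3.1, -0.5, 10.7]
finger_gap: 0.0131
```

```bash
python3 go.py 0.5555 0.0022 0.126 52.3
```

```text
t 7.0 p [0.5576 0.002  0.1184] yawx 45.5 tilt [ 0.004  -0.0016 -1.    ] F [-3.1  -0.48 10.69] T [-0.173  0.688  0.062] gap 0.0131 q [-1.290e-01  4.000e-03  1.883e+00 -1.000e-03  1.251e+00  6.480e-01]
dp [-1.3 -1.6 -7.6] spin -6.8
```

{"method": "move_arm", "body": {
  "targets": [
    {"gripper": -1, "dp": [-0.1, -0.2, 1.6], "spin": 3},
    {"gripper": -1, "dp": [-0.1, -0.2, 1.6], "spin": 6},
    {"gripper": -1, "dp": [-0.1, -0.2, 1.6], "spin": 9},
    {"gripper": -1, "dp": [-0.1, -0.2, 1.6], "spin": 12},
    {"gripper": -1, "dp": [-0.1, -0.2, 1.6], "spin": 12}
  ]
}}

```text
time: 7.5
position: [0.5576, 0.002, 0.1184]
orientation: [[0.834, 0.551, 0.004], [0.551, -0.834, -0.002], [0.002, 0.004, -1.0]]
force: [-3.9, -2.2, 10.9]
finger_gap: 0.0129
```

```bash
python3 go.py 0.5555 0.0022 0.126 52.3
```

```text
t 7.5 p [0.5576 0.002  0.1184] yawx 33.46 tilt [ 0.0041 -0.0019 -1.    ] F [-3.9  -2.16 10.87] T [-0.215  0.708 -0.107] gap 0.0129 q [-1.290e-01  4.000e-03  1.883e+00 -1.000e-03  1.251e+00  8.580e-01]
dp [-1.6 -1.3 -7.6] spin -18.84
```

{"method": "move_arm", "body": {
  "targets": [
    {"gripper": -1, "dp": [0, -0.1, 1.6], "spin": 3},
    {"gripper": -1, "dp": [0, -0.1, 1.6], "spin": 6},
    {"gripper": -1, "dp": [0, -0.1, 1.6], "spin": 9},
    {"gripper": -1, "dp": [0, -0.1, 1.6], "spin": 12},
    {"gripper": -1, "dp": [0, -0.1, 1.6], "spin": 15},
    {"gripper": -1, "dp": [0, -0.1, 1.6], "spin": 15}
  ]
}}

```text
time: 8.1
position: [0.5577, 0.0022, 0.1184]
orientation: [[0.949, 0.316, 0.004], [0.316, -0.949, -0.002], [0.003, 0.003, -1.0]]
force: [-4.0, -0.7, 12.0]
finger_gap: 0.0129
```

```bash
python3 go.py 0.5555 0.0022 0.126 52.3
```

```text
t 8.1 p [0.5577 0.0022 0.1184] yawx 18.44 tilt [ 0.0037 -0.002  -1.    ] F [-4.   -0.68 11.98] T [-0.106  0.763  0.051] gap 0.0129 q [-0.129  0.004  1.883 -0.002  1.251  1.121]
dp [-2.  -0.7 -7.6] spin -33.86
```

{"method": "move_arm", "body": {
  "targets": [
    {"gripper": -1, "dp": [-0.3, -0.1, 1.5], "spin": 3},
    {"gripper": -1, "dp": [-0.3, -0.1, 1.5], "spin": 6},
    {"gripper": -1, "dp": [-0.3, -0.1, 1.5], "spin": 9},
    {"gripper": -1, "dp": [-0.3, -0.1, 1.5], "spin": 12},
    {"gripper": -1, "dp": [-0.3, -0.1, 1.5], "spin": 12}
  ]
}}

```text
time: 8.6
position: [0.5577, 0.0021, 0.1185]
orientation: [[0.994, 0.111, 0.004], [0.111, -0.994, -0.002], [0.004, 0.003, -1.0]]
force: [-2.8, -1.7, 10.5]
finger_gap: 0.0132
```

```bash
python3 go.py 0.5555 0.0022 0.126 4.5
```

```text
t 8.6 p [0.5577 0.0021 0.1185] yawx 6.38 tilt [ 0.004  -0.0022 -1.    ] F [-2.81 -1.73 10.52] T [-0.113  0.608 -0.154] gap 0.0132 q [-0.129  0.004  1.883 -0.002  1.251  1.331]
dp [-2.1 -0.3 -7.5] spin 1.88
```

{"method": "move_arm", "body": {
  "targets": [
    {"gripper": -1, "dp": [-0.1, -0.1, 1.6], "spin": 2},
    {"gripper": -1, "dp": [-0.1, -0.1, 1.6], "spin": 4},
    {"gripper": -1, "dp": [-0.1, -0.1, 1.6], "spin": 4}
  ]
}}

```text
time: 8.9
position: [0.5577, 0.0024, 0.1184]
orientation: [[0.999, 0.042, 0.004], [0.042, -0.999, -0.002], [0.004, 0.002, -1.0]]
force: [-3.4, -0.1, 10.7]
finger_gap: 0.0127
```

```bash
python3 go.py 0.5555 0.0022 0.126 4.5
```

```text
t 8.9 p [0.5577 0.0024 0.1184] yawx 2.43 tilt [ 0.004  -0.0023 -1.    ] F [-3.43 -0.1  10.67] T [-0.099  0.626  0.3  ] gap 0.0127 q [-0.128  0.004  1.883 -0.002  1.251  1.401]
dp [-2.2  0.1 -7.6] spin -2.07
```

{"method": "move_arm", "body": {
  "targets": [
    {"gripper": -1, "dp": [-0.1, 0, 1.6], "spin": 1.5},
    {"gripper": -1, "dp": [-0.1, 0, 1.6], "spin": 2.5},
    {"gripper": -1, "dp": [-0.1, 0, 1.6], "spin": 2.5}
  ]
}}

```text
time: 9.2
position: [0.5576, 0.0023, 0.1184]
orientation: [[1.0, -0.0, 0.003], [-0.0, -1.0, -0.003], [0.003, 0.003, -1.0]]
force: [-3.9, -0.9, 11.4]
finger_gap: 0.0131
```

```bash
python3 go.py 0.5555 0.0022 0.126 4.5
```

```text
t 9.2 p [0.5576 0.0023 0.1184] yawx -0.01 tilt [ 0.0034 -0.0029 -1.    ] F [-3.91 -0.93 11.42] T [-0.176  0.794  0.177] gap 0.0131 q [-0.128  0.004  1.883 -0.003  1.251  1.444]
dp [-2.1  0.1 -7.6] spin -4.51
```

{"method": "move_arm", "body": {
  "targets": [
    {"gripper": -1, "dp": [0, 0, 1.5], "spin": 0.2},
    {"gripper": -1, "dp": [0, 0, 1.5], "spin": 0.2}
  ],
  "newtons": 60
}}

```text
time: 9.4
position: [0.5576, 0.0023, 0.1185]
orientation: [[1.0, -0.002, 0.003], [-0.002, -1.0, -0.003], [0.003, 0.003, -1.0]]
force: [-4.4, -0.9, 12.0]
finger_gap: 0.0122
```

```bash
python3 go.py 0.5555 0.0022 0.126 4.5;  python3 - <<'E'
from cell import *
import cv2
s=snapshot("scene")
cv2.imwrite(f"pics/s2.png",cv2.resize(s["image"][140:260,230:340,::-1],None,fx=5,fy=5,interpolation=cv2.INTER_CUBIC))
for i in range(4):
    snapshot("top");o=get_obs();print(o["ft_torque"],o["force"])
E
python3 go.py
```

```text
t 9.4 p [0.5576 0.0023 0.1185] yawx -0.14 tilt [ 0.0028 -0.0033 -1.    ] F [-4.4  -0.94 11.97] T [-0.152  0.786  0.218] gap 0.0122 q [-0.128  0.005  1.882 -0.003  1.252  1.446]
dp [-2.1  0.1 -7.5] spin -4.64
[-0.11717131  0.82560297  0.23945496] [-4.48435473 -1.46741174 10.75554093]
[-0.1355948   0.77638003  0.29410244] [-3.86859372 -0.44360919 10.84245607]
[-0.1369009   0.82157164  0.31910337] [-4.34698855 -1.21090587 11.21557943]
[-0.16186004  0.76523119  0.26358249] [-4.48832175 -1.66340968 11.19264712]
t 9.65 p [0.5576 0.0023 0.1185] yawx -0.14 tilt [ 0.0029 -0.0033 -1.    ] F [-4.49 -1.66 11.19] T [-0.162  0.765  0.264] gap 0.0124 q [-0.128  0.004  1.882 -0.003  1.252  1.446]
```

View pics/s2.png

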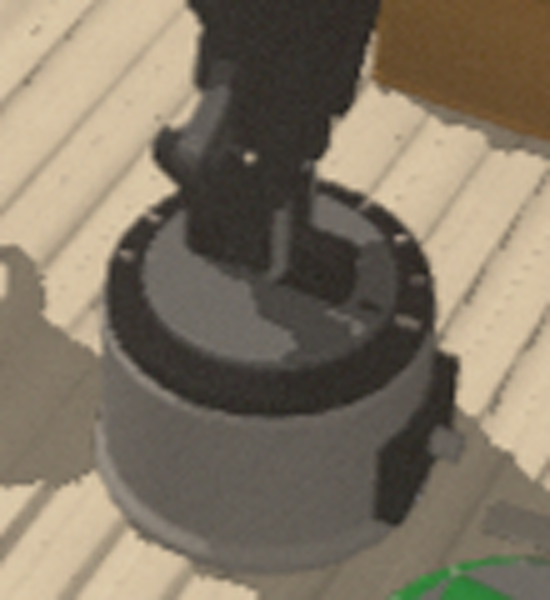

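{"method": "move_arm", "body": {
  "targets": [
    {"gripper": -1, "dp": [-0.2, 0, 1.5], "spin": 1},
    {"gripper": -1, "dp": [-0.2, 0, 1.5], "spin": 2},
    {"gripper": -1, "dp": [-0.2, 0, 1.5], "spin": 2}
  ]
}}

```text
time: 9.95
position: [0.5575, 0.0023, 0.1185]
orientation: [[0.999, -0.036, 0.002], [-0.036, -0.999, -0.004], [0.003, 0.004, -1.0]]
force: [-4.7, -1.0, 10.6]
finger_gap: 0.0122
```

```bash
python3 - <<'E'
from cell import *
for i in range(3):
    snapshot("top");o=get_obs();print(o["ft_torque"],o["force"])
E
python3 go.py
```

```text
[-0.18255172  0.68750423  0.31999035] [-4.49583613 -1.74458494 10.63121964]
[-0.16970766  0.69298719  0.39211374] [-3.8898005  -1.34430648 11.49114738]
[-0.16926315  0.72119776  0.33985136] [-4.23592209 -1.2865237  11.80990795]
t 10.1 p [0.5575 0.0023 0.1185] yawx -2.05 tilt [ 0.0024 -0.0038 -1.    ] F [-4.24 -1.29 11.81] T [-0.169  0.721  0.34 ] gap 0.0123 q [-0.128  0.004  1.882 -0.004  1.252  1.48 ]
```

Torque rises with the turn (about 0.27, then 0.35 N m), so the springy stop is reached at about -0.1 rad. Next I'll turn anticlockwise.

{"method": "move_arm", "body": {
  "targets": [
    {"gripper": -1, "dp": [-0.2, 0, 1.5], "spin": -3},
    {"gripper": -1, "dp": [-0.2, 0, 1.5], "spin": -6},
    {"gripper": -1, "dp": [-0.2, 0, 1.5], "spin": -9},
    {"gripper": -1, "dp": [-0.2, 0, 1.5], "spin": -12},
    {"gripper": -1, "dp": [-0.2, 0, 1.5], "spin": -15},
    {"gripper": -1, "dp": [-0.2, 0, 1.5], "spin": -18},
    {"gripper": -1, "dp": [-0.2, 0, 1.5], "spin": -18}
  ]
}}

```text
time: 10.8
position: [0.5576, 0.0023, 0.1186]
orientation: [[0.961, 0.276, 0.003], [0.276, -0.961, -0.004], [0.002, 0.005, -1.0]]
force: [-2.1, -0.8, 9.1]
finger_gap: 0.0125
```

```bash
python3 go.py
```

```text
t 10.8 p [0.5576 0.0023 0.1186] yawx 16.02 tilt [ 0.0029 -0.004  -1.    ] F [-2.12 -0.83  9.09] T [-0.205  0.566 -0.04 ] gap 0.0125 q [-0.128  0.004  1.882 -0.004  1.252  1.165]
```

Force dropped slightly, so I'll press a touch more and keep turning.

{"method": "move_arm", "body": {
  "targets": [
    {"gripper": -1, "dp": [0, 0, 2], "spin": 0},
    {"gripper": -1, "dp": [0, 0, 2], "spin": -3},
    {"gripper": -1, "dp": [0, 0, 2], "spin": -6},
    {"gripper": -1, "dp": [0, 0, 2], "spin": -9},
    {"gripper": -1, "dp": [0, 0, 2], "spin": -12},
    {"gripper": -1, "dp": [0, 0, 2], "spin": -12}
  ]
}}

```text
time: 11.4
position: [0.5577, 0.0022, 0.1183]
orientation: [[0.882, 0.471, 0.003], [0.471, -0.882, -0.004], [0.0, 0.005, -1.0]]
force: [-4.5, -1.1, 11.8]
finger_gap: 0.0122
```

```bash
python3 go.py
```

```text
t 11.4 p [0.5577 0.0022 0.1183] yawx 28.08 tilt [ 0.0025 -0.0044 -1.    ] F [-4.45 -1.07 11.76] T [-0.178  0.764 -0.015] gap 0.0122 q [-0.128  0.005  1.882 -0.004  1.252  0.954]
```

{"method": "move_arm", "body": {
  "targets": [
    {"gripper": -1, "dp": [-0.1, -0.1, 1.6], "spin": -3},
    {"gripper": -1, "dp": [-0.1, -0.1, 1.6], "spin": -6},
    {"gripper": -1, "dp": [-0.1, -0.1, 1.6], "spin": -9},
    {"gripper": -1, "dp": [-0.1, -0.1, 1.6], "spin": -12},
    {"gripper": -1, "dp": [-0.1, -0.1, 1.6], "spin": -15},
    {"gripper": -1, "dp": [-0.1, -0.1, 1.6], "spin": -18},
    {"gripper": -1, "dp": [-0.1, -0.1, 1.6], "spin": -18}
  ]
}}

```text
time: 12.1
position: [0.5577, 0.0022, 0.1184]
orientation: [[0.693, 0.721, 0.002], [0.721, -0.693, -0.005], [-0.002, 0.005, -1.0]]
force: [-4.3, -1.1, 11.4]
finger_gap: 0.0123
```

```bash
python3 go.py
```

```text
t 12.1 p [0.5577 0.0022 0.1184] yawx 46.17 tilt [ 0.0022 -0.0047 -1.    ] F [-4.33 -1.11 11.38] T [-0.2    0.798  0.06 ] gap 0.0123 q [-0.127  0.005  1.882 -0.005  1.252  0.639]
```

{"method": "move_arm", "body": {
  "targets": [
    {"gripper": -1, "dp": [-0.1, -0.1, 1.6], "spin": -3},
    {"gripper": -1, "dp": [-0.1, -0.1, 1.6], "spin": -6},
    {"gripper": -1, "dp": [-0.1, -0.1, 1.6], "spin": -9},
    {"gripper": -1, "dp": [-0.1, -0.1, 1.6], "spin": -12},
    {"gripper": -1, "dp": [-0.1, -0.1, 1.6], "spin": -15},
    {"gripper": -1, "dp": [-0.1, -0.1, 1.6], "spin": -18},
    {"gripper": -1, "dp": [-0.1, -0.1, 1.6], "spin": -18}
  ]
}}

```text
time: 12.8
position: [0.5577, 0.002, 0.1184]
orientation: [[0.435, 0.901, 0.002], [0.901, -0.435, -0.005], [-0.004, 0.004, -1.0]]
force: [-4.5, -1.2, 10.9]
finger_gap: 0.0124
```

```bash
python3 go.py
```

```text
t 12.8 p [0.5577 0.002  0.1184] yawx 64.24 tilt [ 0.0019 -0.0051 -1.    ] F [-4.5  -1.2  10.89] T [-0.15   0.745  0.02 ] gap 0.0124 q [-0.127  0.005  1.881 -0.005  1.252  0.324]
```

{"method": "move_arm", "body": {
  "targets": [
    {"gripper": -1, "dp": [-0.1, -0.1, 1.6], "spin": -3},
    {"gripper": -1, "dp": [-0.1, -0.1, 1.6], "spin": -6},
    {"gripper": -1, "dp": [-0.1, -0.1, 1.6], "spin": -9},
    {"gripper": -1, "dp": [-0.1, -0.1, 1.6], "spin": -12.2},
    {"gripper": -1, "dp": [-0.1, -0.1, 1.6], "spin": -12.2}
  ]
}}

```text
time: 13.3
position: [0.5578, 0.0019, 0.1184]
orientation: [[0.234, 0.972, 0.002], [0.972, -0.234, -0.005], [-0.005, 0.003, -1.0]]
force: [-3.7, -0.9, 10.7]
finger_gap: 0.012
```

```bash
python3 - <<'E'
from cell import *
import cv2
s=snapshot("scene")
cv2.imwrite(f"pics/s3.png",cv2.resize(s["image"][140:260,230:340,::-1],None,fx=5,fy=5,interpolation=cv2.INTER_CUBIC))
for i in range(3):
    snapshot("top");o=get_obs();print(o["ft_torque"],o["force"])
E
python3 go.py
```

```text
[-0.17375672  0.66687947 -0.15615202] [-3.14850642 -1.46527976 11.23551403]
[-0.14469531  0.69463599 -0.12907322] [-3.3372107  -1.64824238 10.13315602]
[-0.15189563  0.68361161 -0.14090897] [-3.76075833 -0.61612895 11.10497775]
t 13.5 p [0.5578 0.0019 0.1184] yawx 76.44 tilt [ 0.0018 -0.0054 -1.    ] F [-3.76 -0.62 11.1 ] T [-0.152  0.684 -0.141] gap 0.0123 q [-0.128  0.005  1.881 -0.005  1.252  0.111]
```

View pics/s3.png

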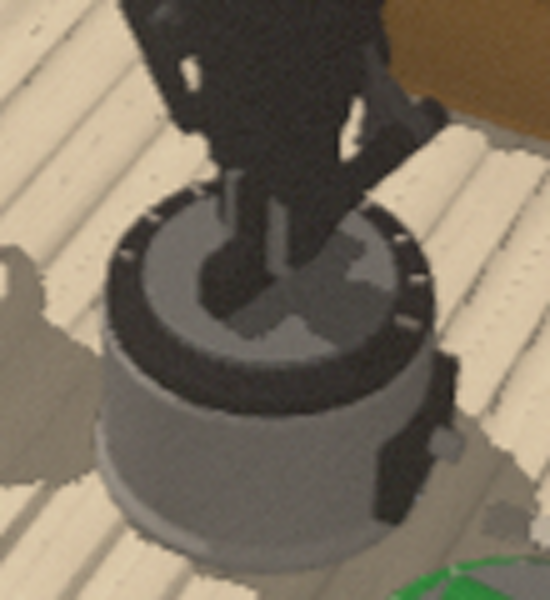

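{"method": "move_arm", "body": {
  "targets": [
    {"gripper": -1, "dp": [0, 0, 1.5], "spin": 0.7},
    {"gripper": -1, "dp": [0, 0, 1.5], "spin": 0.7},
    {"gripper": -0.3, "dp": [0, 0, 0], "spin": 0.7},
    {"gripper": 0, "dp": [0, 0, -1], "spin": 0.7},
    {"gripper": 0, "dp": [0, 0, -2], "spin": 0.7},
    {"gripper": 0, "dp": [0, 0, -3], "spin": 0.7},
    {"gripper": 0, "dp": [0, 0, -5], "spin": 0.7},
    {"gripper": 0, "dp": [0, 0, -8], "spin": 0.7}
  ]
}}

```text
time: 14.3
position: [0.5575, 0.002, 0.1262]
orientation: [[0.246, 0.969, 0.001], [0.969, -0.246, -0.005], [-0.005, 0.002, -1.0]]
force: [0.5, -0.1, 0.4]
finger_gap: 0.0427
```

```bash
python3 go.py
```

```text
t 14.3 p [0.5575 0.002  0.1262] yawx 75.74 tilt [ 0.001  -0.0052 -1.    ] F [ 0.46 -0.14  0.41] T [-0.022 -0.029 -0.016] gap 0.0427 q [-0.127 -0.004  1.876 -0.005  1.267  0.123]
```

{"method": "move_arm", "body": {
  "targets": [
    {"gripper": 0, "dp": [0, 0, -20], "spin": 0},
    {"gripper": 0, "dp": [0, 0, -50], "spin": 0},
    {"gripper": 0, "dp": [0, 0, -90], "spin": 0},
    {"gripper": 0, "dp": [0, 0, -120], "spin": 0},
    {"gripper": 0, "dp": [50, 0, -120], "spin": 0},
    {"gripper": 0, "dp": [100, 0, -120], "spin": 0},
    {"gripper": 0, "dp": [150, 0, -120], "spin": 0},
    {"gripper": 0, "dp": [200, 0, -120], "spin": 0},
    {"gripper": 0, "dp": [250, 0, -120], "spin": 0},
    {"gripper": 0, "dp": [250, 0, -120], "spin": 0},
    {"gripper": 0, "dp": [250, 0, -120], "spin": 0}
  ]
}}

```text
time: 15.4
position: [0.6188, 0.246, 0.2446]
orientation: [[0.244, 0.97, 0.0], [0.97, -0.244, -0.006], [-0.006, 0.002, -1.0]]
force: [0.5, 0.1, 0.1]
finger_gap: 0.043
```

```bash
python3 go.py; python3 - <<'E'
from cell import *
from h import *
s=snapshot("top");v,u=193,308
cv2.imwrite("pics/t4.png",cv2.resize(s["image"][v-45:v+50,u-50:u+50,::-1],None,fx=6,fy=6,interpolation=cv2.INTER_CUBIC))
cv2.imwrite("pics/t4full.png",s["image"][:,:,::-1])
W=cloud(s);sub=W[v-45:v+55,u-50:u+50].reshape(-1,3);sub=sub[~np.isnan(sub[:,0])]
sub=sub[np.hypot(sub[:,0]-.5555,sub[:,1]-.0025)<.07]
P=sub[(sub[:,2]>.099)&(sub[:,2]<.113)];print("disc",len(P),np.median(P[:,2]))
P=sub[(sub[:,2]>.118)&(sub[:,2]<.14)];X=P[:,:2]-P[:,:2].mean(0);w,V=np.linalg.eigh(X.T@X);print("bar",len(P),np.median(P[:,2]),np.degrees(np.arctan2(V[1,1],V[0,1])))
E
```

```text
t 15.4 p [0.6188 0.246  0.2446] yawx 75.86 tilt [ 3.0e-04 -5.9e-03 -1.0e+00] F [0.51 0.09 0.15] T [-0.027 -0.003  0.006] gap 0.043 q [ 0.269  0.149  1.511 -0.006  1.483  0.516]
disc 1192 0.10488383428579104
bar 221 0.12800746510957633 75.82268919058059
```

View pics/t4.png

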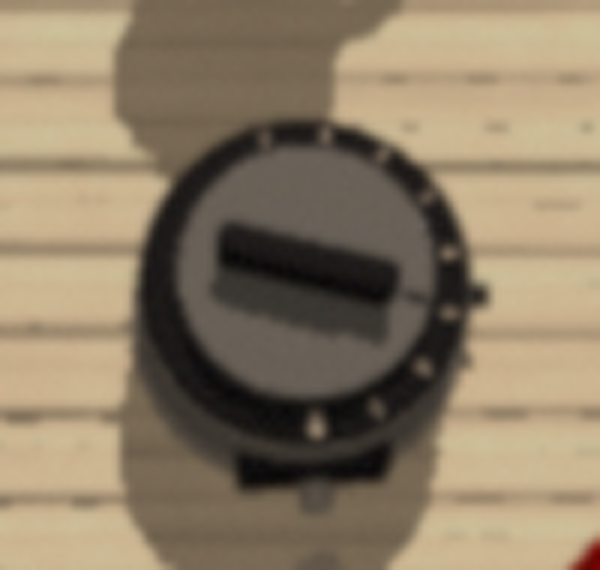

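View pics/t4full.png

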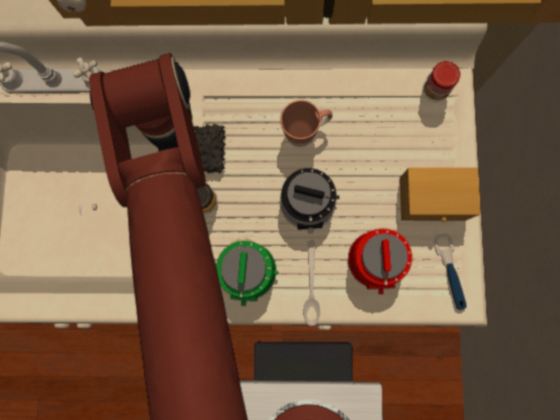

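The pointer line (410,297) aims at the third thin mark (448,312). The bar is 23.6° anticlockwise of its start in click 2, and the disc is back at its starting height. Mug, spoon and honey look unmoved, though the arm partly covers the honey jar.

```bash
python3 -c "
from cell import *
print(finish_job())"
```

```text
the job is handed in; nothing more can be done
None
```

The coffee grinder's dial is now in the third click, sprung up and released, and the job is handed in at about 15.5 s of the 67 s allowed.

- **Press and turn back:** I gripped the bar and pressed it down by force, mostly 10–12 N. The dial started in click 2. I turned it clockwise until the torque climbed steadily to about 0.35 N m, at roughly -0.1 rad by my estimate. That is well short of the -0.2 rad that counts as forcing it.
- **Count three clicks:** I then turned it anticlockwise past clicks 1 and 2 to click 3, let go there and moved the arm clear.
- **Final checks:** In the last top picture the pointer lines up with the third thin mark. The bar sits at 75.8°, against about 76.4° expected. The disc's top by depth image is 0.1049 m, against 0.1050 m before, so it sprang back up. The arm read no contact force.
- **Less certain:**
    - The single torque readings scattered by up to about 0.1 N m, and one reading near the stop (0.18 N m) came out lower than the one before it. I gripped harder (60 N) and read again, and the rise was then consistent.
    - The force dipped to 9.1 N once during the turn, just inside the 9–14 N range.
    - The mug and spoon look unmoved. The arm partly hid the honey jar in the last picture, but it never came near it at low height.

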